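# Move a template carrier over the end stop onto the next rail

## Task

In the bag workshop, take the carrier with the large pair of plywood templates along its T-rail to the end stop, lift it over the stop and hang it on the next rail. Slide it along that rail to the screw nose of the home stop at the far end and press it against the nose with about 8 N for a second to take up the play, pushing no harder than 15 N, then let go and leave it hanging there. Never strain it against the rails with more than about 20 N, and leave the small carrier, the mallet and the glue jar where they are.

Things in the scene. Friction and masses are not known exactly. Their poses are not given: they have to be found in the camera images.
- carrier: Grey plastic carrier, 0.17 to 0.34 kg, with two large plywood templates (84 mm wide along y, 3 mm thick, at x = +-18 mm, reaching 85 mm down). Origin: centre of the roof's underside, which rides on the rail top; y along the rail, z up. Roof 33 x 40 x 10 mm (x, y, z); on it the grip tab, 24 (x) by 14 mm (y), 10 to 55 mm above the origin. Under the roof a C-channel, see carrier_slot.
- carrier_slot (a point): Point 10 mm below the carrier's origin, in the slot between the two inturned lips of its 40 mm long channel. Inside width 25 mm, slot 11 mm, lips 8 to 12 mm below the roof. The lips catch under the 20 mm wide, 5 mm thick rail head with 3 mm of vertical and 2.5 mm of sideways play: the carrier slides along but cannot be lifted off, except in a gate.
- rail_a: Fixed stand with an aluminium T-rail, both carriers hanging on it. Origin: on the table, centre of the 80 x 280 x 12 mm base. The rail runs along y from -140 to +140 mm, top at z = 170 mm; head 20 mm wide, web 6 mm. The end stop, 6 mm wide, stands 12 mm above the rail top at y = 134 to 140 mm, the gate just before it. A 12 mm high stop closes the -y end too.
- gate_a (a point): Middle of the first rail's gate, on the rail top (rail_a y = 111 mm). For 46 mm of rail, up to the end stop (y = 88 to 134 mm), the head is cut down to 6 mm wide. A carrier with its centre within 3 mm of this point can be lifted straight up here; touching the stop it is 3 mm past it, so touch the stop and ease back 2 to 3 mm.
- rail_b: The next rail: fixed stand of the same size, section and origin, rail top at z = 170 mm; its -y end faces the first rail's +y end across a gap. Its 6 mm wide, 12 mm high end stop is at y = -140 to -134 mm with the gate behind it; from y = -88 mm on, the head is 20 mm wide; home stop at the +y end.
- gate_b (a point): Middle of the next rail's gate, on the rail top (rail_b y = -111 mm), 46 mm long, head 6 mm wide, between its end stop and the wide head. A carrier is lowered in here with its centre within 3 mm of this point along the rail and 2.5 mm across, upright, its y along the rail's y, until the roof rides on the rail.
- home_stop: Steel block 26 x 20 x 14 mm fixed on top of the next rail. Origin: on the rail top, middle of the face towards the gate (rail_b y = 120 mm). From that face a stiff screw nose, 9 mm thick, hard rubber tip, sticks out to -y, 5 mm above the rail top. It is screwed out 6 to 36 mm, not measured: feel for it. The carrier touching it has its centre 26 to 56 mm before this origin.
- small_carrier: Bystander: the same carrier with small templates (44 mm wide), nearer the -y end of the first rail, behind the big one. Origin as there.
- mallet: Bystander: hammer of about 0.25 m lying on the bench.
- glue_jar: Bystander: closed jar, 60 mm across, 75 mm high, standing on the bench. Origin: centre of its underside.
There are look-alikes about, which are no part of the job. What is shaped like the carrier but green is not meant.

How it is judged:
By the outcome, as a careful person would: the job done as asked, in the order asked, and still so for the second after the job is handed in, with the robot touching nothing.
It also fails if it takes over 72 s, if anything falls off the work surface, if the arm or the gripper's body presses on something with over 40 N, if the wrist force passes 120 N, or if a joint passes its speed limit or range.

## Robot

A 6-joint arm with a two-finger parallel gripper is mounted at the origin on the work surface. World frame = base frame: x ahead of the robot, y to its left, z up, the work surface at z = 0. Lengths are in m, angles in rad, forces in N, time in s.
With the tool pointing down it reaches from about 0.35 to 0.85 m from the base axis. Payload 8.1 kg.
Tool frame: the origin (TCP) lies at the very end of the fingers, on their centre line; the grasp point (between the pads) lies 19 mm behind it; z points along the fingers, y is the line along which they close (so a half turn about z gives the same grasp; the last joint's range is limited). The gripper opens to 93 mm and grips with 3 to 60 N. Pads are 15 mm wide; open, the fingers measure 128 mm over their backs; the gripper's body (75 mm by 188 mm) begins 65 mm behind the grasp point.
Start: joints at [-1.33, 0.13, 1.488, -0, 1.523, -0.085], TCP at [0.192, -0.568, 0.219] pointing down, gripper open.
Joint ranges: [-2.96, 2.96], [-0.89, 2.26], [0.02, 2.5], [-1.34, 4.48], [0, 2.73], [-2.66, 2.66]. Speed limits (rad/s): [2.39, 2.39, 2.79, 3.14, 3.14, 3.14].

## Interface

Orientations are given as a rotation vector (axis times angle).
In Python, from plant import monitor, eyes, ticket gives the robot as it stands.
- The arm moves only by the tool arm_command, never from a script. Its argument "deltas" is a list that holds one entry, the list of rows, each a list of 6 numbers: the shift along the world's x, y, z in cm, then the turn, a rotation vector about the world's x, y, z in degrees. In form: [[[tx, ty, tz, rx, ry, rz], ...]]. A call has 1 to 12 rows; each row shifts and turns the commanded pose from where the row before left it; what a row does not reach is not made up. A row lasts 1/12 s, in which the tool goes at most 41.7 mm and 7.16 degrees, less where a joint would pass 70% of its speed; a pose out of reach is approached as far as the arm can. A call is refused whole if a number of a shift passes 4.17 or a number of a turn 7.16, either way. A call with a gripper value outside its range is refused whole. "gripper" is the opening, from -1 (shut) to 1 (fully open), set as the call begins (left out, the last holds). The fingers move at their own pace and stop on an object; "squeeze" is the grip in N (left out, the last holds). Time passes only in rows, so rows that do not move let the fingers close. It gives the time, the measured TCP pose, the force, the opening and the grip force at its end, in the units of the state.
- monitor.read_state(): the state, without advancing time (a new reading comes with each control period).
- eyes.read_camera(name): name is "scene" or "top" or "wrist"; returns the picture (384x512x3 uint8, blue, green, red); there is no depth.
- eyes.camera_model(name): a dict with "fx", "fy", "cx", "cy" (pixels), "rvec" (rotation vector, rad) and "tvec" (3), from world to camera coordinates, as OpenCV has them. Camera axes: x right, y down, z forward; pixel columns grow to the right and rows downward; lengths in m; the calibration is good to about 2 mm. A picture is of the moment at which its call begins: read the wrist's pose just before it. camera_model takes no time and is no camera call; for the wrist camera it gives the pose at the moment of the call.
- ticket.close_job(): hands the job in; it is judged then, once.
The state is a dict: "t": time; "q": joint angles; "dq": joint speeds; "joint_torque": joint torques, N m; "tool_pos": TCP position; "orientation": TCP orientation; "force": force on the tool from outside, world axes, zero at the start; "wrist_torque": the same for the moment, N m; "opening": finger opening in m; "gripper_force": force on a finger pad.
Only numpy, scipy, OpenCV 4.12 (cv2) and the standard library are available. Lean on these libraries where they do the work, as an engineer would, in place of code of your own. Each camera call takes 0.05 s, during which the arm holds its last target. There are 200 camera calls.

## Working session

There is one attempt and no reset: what is moved stays moved. The work goes in short steps, Python scripts to look and compute and a tool call to move; the robot and the scene stay as the last step left them, time stands still between calls to the robot, and variables do not carry over. Pictures are saved under pics/ and viewed, at most 10 in all, crops included, and the job is handed in when it is done.

Besides the shell and the picture viewer there is one more tool, called after ">>>" as name(argument=value, ...), one argument or row to a line, values as JSON. arm_command: Moves the arm, as the interface text tells. Its arguments: {"type":"object","properties":{"deltas":{"type":"array"},"gripper":{"type":"number"},"squeeze":{"type":"number"}},"required":["deltas"]}

```bash
mkdir -p pics; ls; python3 - <<'E'
from plant import monitor, eyes
import cv2,numpy as np
s=monitor.read_state();print(s)
for n in("scene","top"):
    im=eyes.read_camera(n);cv2.imwrite(f"pics/{n}0.png",im)
    m=eyes.camera_model(n);print(n,m)
E
```

```text
pics
{'t': 0.0, 'q': array([-1.33038768e+00,  1.31174033e-01,  1.48931475e+00, -1.66854574e-05,
        1.52298820e+00, -8.53768287e-02]), 'dq': array([-0.0001693 ,  0.00221655,  0.00083838,  0.0013182 , -0.00029898,
       -0.00037208]), 'joint_torque': array([-3.23048507e-04, -5.59840572e+01, -4.91764891e+01,  7.68616889e-02,
        3.52990581e-02, -1.63271097e-04]), 'tool_pos': array([ 0.19192004, -0.56785854,  0.21756029]), 'orientation': array([-3.09815241e+00, -5.09179318e-01,  2.55156290e-04]), 'force': array([ 0.55151446,  0.18243559, -0.23978881]), 'wrist_torque': array([ 0.01485454,  0.00393462, -0.02866306]), 'gripper_force': 0.0, 'opening': 0.09328802378605519}
scene {'fx': 485.6097595667401, 'fy': 485.6097595667401, 'cx': 254.54083564524558, 'cy': 186.66179594398363, 'rvec': array([ 1.81258177,  1.52498387, -0.69525192]), 'tvec': array([-0.10226678, -0.23773941,  1.91621429])}
top {'fx': 389.1537861754669, 'fy': 389.1537861754669, 'cx': 254.77564929888985, 'cy': 192.3432366525805, 'rvec': array([ 2.15383097, -2.1774653 ,  0.04639883]), 'tvec': array([0.0467762 , 0.55126677, 1.16371801])}
```

View pics/scene0.png

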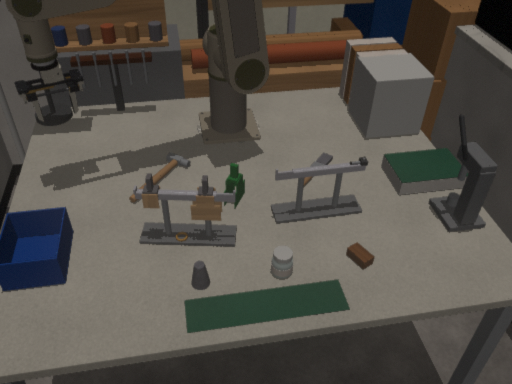

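View pics/top0.png

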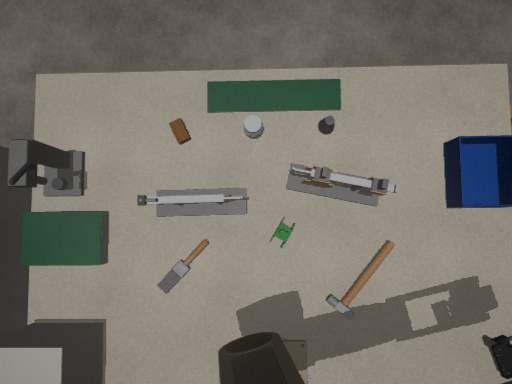

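The scene shows rail A at left with the small carrier at (150,192) and the big one at (206,203), and rail B at right with the home stop at (360,162). In the top view (image right = -y), rail A runs about (292,170) to (395,188), with the big carrier at (320,173) and the small one at (382,185). Rail B runs (248,198) to (138,201). I'll zoom in on both.

```bash
python3 - <<'E'
import cv2,numpy as np
im=cv2.imread("pics/top0.png")
a=cv2.resize(im[155:215,280:402],None,fx=6,fy=6,interpolation=cv2.INTER_CUBIC)[:300]
b=cv2.resize(im[180:225,130:252],None,fx=6,fy=6,interpolation=cv2.INTER_CUBIC)
cv2.imwrite("pics/c1.png",np.vstack([a,b]))
E
```

```text
(no output)
```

View pics/c1.png

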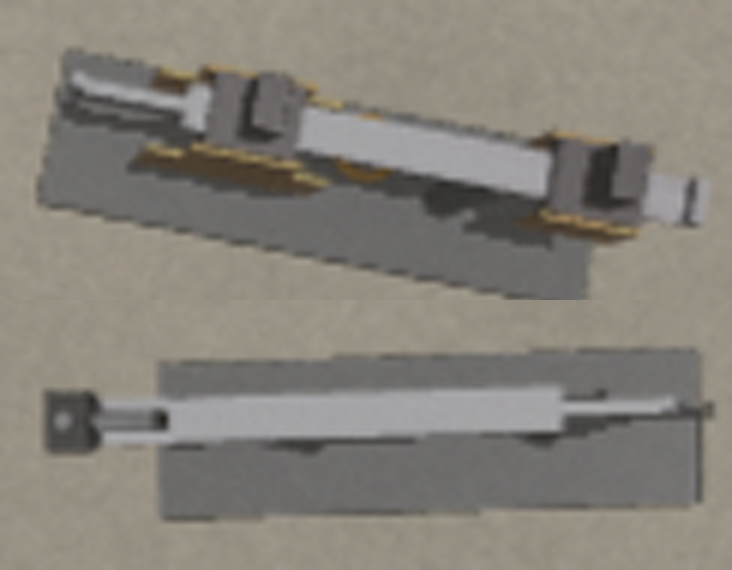

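```bash
cat > h.py <<'E'
import cv2,numpy as np
from plant import monitor,eyes
def ray(m,uv,z):
    R=cv2.Rodrigues(m["rvec"])[0];C=-R.T@m["tvec"]
    uv=np.atleast_2d(uv).astype(float)
    d=np.c_[(uv[:,0]-m["cx"])/m["fx"],(uv[:,1]-m["cy"])/m["fy"],np.ones(len(uv))]@R
    return (C+d*((z-C[2])/d[:,2])[:,None])[:,:3]
def proj(m,p):
    return cv2.projectPoints(np.atleast_2d(p).astype(float),m["rvec"],m["tvec"],np.array([[m["fx"],0,m["cx"]],[0,m["fy"],m["cy"]],[0,0,1]]),None)[0][:,0]
E
python3 - <<'E'
from h import *
im=cv2.imread("pics/top0.png");m=eyes.camera_model("top")
def T(p,off): return (np.array(p)+.5)/6-.5+off
A=np.array([280,155]);B=np.array([130,180-50])
B=np.array([130,180-0])
a={"wideL":(185,107),"tip":(75,80),"right":(705,200),"bigroofL":(208,108),"bigroofR":(303,117)}
b={"blockface":(97,420-300),"nosetip":(165,419-300),"wide180":(180,419-300),"wideR":(560,408-300),"tip":(705,408-300)}
for n,p in a.items(): print("A",n,ray(m,T(p,A),.17)[0].round(4))
for n,p in b.items(): print("B",n,ray(m,T(p,B),.17)[0].round(4))
# rail masks: bright, unsaturated
hsv=cv2.cvtColor(im,cv2.COLOR_BGR2HSV)
for n,(x0,x1,y0,y1) in {"A":(331,371,165,200),"B":(160,222,190,210)}.items():
    mk=((hsv[...,1]<22)&(hsv[...,2]>150)); ys,xs=np.nonzero(mk[y0:y1,x0:x1])
    w=ray(m,np.c_[xs+x0,ys+y0],.17)[:,:2]
    l=cv2.fitLine(w.astype(np.float32),cv2.DIST_HUBER,0,.01,.01).ravel();print(n,len(xs),l,np.degrees(np.arctan2(-l[0],l[1])))
E
```

```text
A wideL [ 0.5917 -0.113   0.17  ]
A tip [ 0.6045 -0.0645  0.17  ]
A right [ 0.5474 -0.3394  0.17  ]
A bigroofL [ 0.5911 -0.1231  0.17  ]
A bigroofR [ 0.5865 -0.1649  0.17  ]
B blockface [0.5244 0.3291 0.17  ]
B nosetip [0.5245 0.2984 0.17  ]
B wide180 [0.5244 0.2916 0.17  ]
B wideR [0.5273 0.121  0.17  ]
B tip [0.5266 0.0564 0.17  ]
A 275 [ 0.20893708  0.9779291   0.57082266 -0.21831563] -12.060069
B 427 [ 0.0157571  -0.99987584  0.5256603   0.20729353] -179.09714
```

>>> arm_command(
  deltas=[
    [[2,2.1,0.8,0,0,-2],[2,2.1,0.8,0,0,-2],[2,2.1,0.8,0,0,-2],[2,2.1,0.8,0,0,-2],[2,2.1,0.8,0,0,-2],[2,2.1,0.8,0,0,-2],[2,2.1,0.8,0,0,-2],[2,2.1,0.8,0,0,-2],[2,2.1,0.8,0,0,-2],[2,2.1,0.8,0,0,-2],[2,2.1,0.8,0,0,-2],[2,2.1,0.8,0,0,-2]],
  ],
)

```text
t: 1.1
tool_pos: [0.4327, -0.3151, 0.3146]
orientation: [-3.138, 0.149, 0.001]
force: [-0.5, 0.7, -0.1]
opening: 0.0926
gripper_force: 0.0
```

>>> arm_command(
  deltas=[
    [[2,2.1,0.2,0,0,-1],[2,2.1,0.2,0,0,-1],[2,2.1,0.2,0,0,-1],[2,2.1,0,0,0,-1],[2,2.1,0,0,0,-1],[2,2.1,0,0,0,-1],[1.7,2.1,0,0,0,-0.75],[0,0,0,0,0,0],[0,0,0,0,0,0],[0,0,0,0,0,0]],
  ],
)

```text
t: 1.93
tool_pos: [0.5687, -0.1696, 0.3201]
orientation: [3.124, -0.33, -0.002]
force: [0.7, -0.2, -0.2]
opening: 0.093
gripper_force: 0.0
```

```bash
python3 - <<'E'
from h import *
m=eyes.camera_model("wrist");im=eyes.read_camera("wrist");cv2.imwrite("pics/w1.png",im);np.save("w1.npy",m,allow_pickle=True)
R=cv2.Rodrigues(m["rvec"])[0];print(m,-R.T@m["tvec"])
d=np.array([.209,.978]);o=np.array([.5735,-.199])
for s in(.055,.088,.14):print(s,proj(m,[*(o+s*d),.17]))
E
```

```text
{'fx': 327.8268370395613, 'fy': 327.8268370395613, 'cx': 250.40030910223214, 'cy': 189.40394077928374, 'rvec': array([-1.84472628,  2.27850602,  0.34402548]), 'tvec': array([-0.04864948,  0.4995983 ,  0.66448409])} [ 0.64930158 -0.18711546  0.48672333]
0.055 [[222.01749231 163.66523125]]
0.088 [[188.58307732 163.63897664]]
0.14 [[135.87715855 163.59758896]]
```

View pics/w1.png

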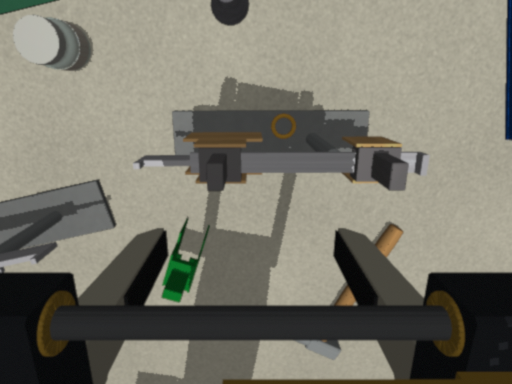

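The wrist view shows rail A level at row ≈162, with the big carrier's roof at columns 192-243, its tab top near (216,185), and the gate's narrow part at columns 140-190. I'll zoom for exact edges.

```bash
python3 - <<'E'
import cv2
im=cv2.imread("pics/w1.png")
cv2.imwrite("pics/c2.png",cv2.resize(im[130:200,125:265],None,fx=5.7142857,fy=5.7142857,interpolation=cv2.INTER_CUBIC))
E
```

```text
(no output)
```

View pics/c2.png

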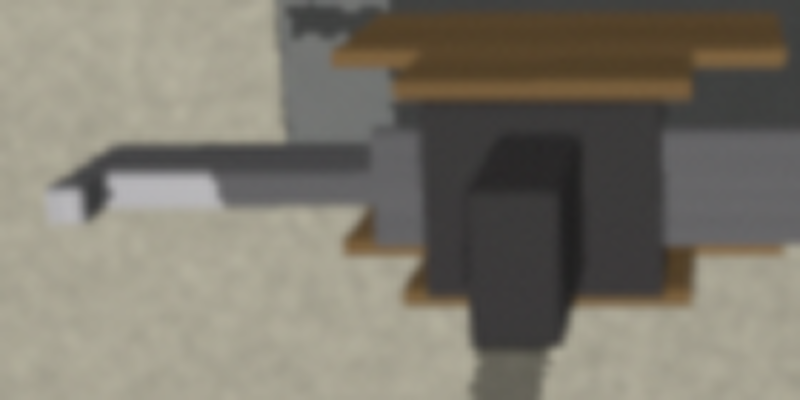

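```bash
python3 - <<'E'
from h import *
m=np.load("w1.npy",allow_pickle=True).item()
k=5.7142857
T=lambda p:(np.array(p)+.5)/k-.5+[125,130]
d=np.array([.209,.978]);n=np.array([.978,-.209]);o=np.array([.5735,-.199])
for nm,p,z in [("tab",(515,269),.225),("tab0",(470,269),.225),("tab1",(560,269),.225),("wide",(372,186),.17),("web",(300,190),.17),("stop0",(48,205),.182),("stop1",(86,205),.182),("railR",(780,188),.17),("roof0",(425,200),.18),("roof1",(663,200),.18)]:
    w=ray(m,T(p),z)[0,:2]; print(nm,w.round(4),((w-o)@d).round(4),((w-o)@n).round(4))
E
```

```text
tab [ 0.5867 -0.144 ] 0.0565 0.0015
tab0 [ 0.5881 -0.1377] 0.063 0.0015
tab1 [ 0.5854 -0.1504] 0.05 0.0015
wide [ 0.5931 -0.1144] 0.0868 0.0015
web [ 0.595  -0.1021] 0.0993 0.0008
stop0 [ 0.6034 -0.0636] 0.1387 0.0009
stop1 [ 0.602  -0.0698] 0.1324 0.0009
railR [ 0.5781 -0.1832] 0.0164 0.0012
roof0 [ 0.5907 -0.1247] 0.0762 0.0013
roof1 [ 0.5824 -0.1637] 0.0364 0.0014
```

>>> arm_command(
  deltas=[
    [[0.61,0.85,-1.0,0,0,0],[0.61,0.85,-2.0,0,0,0],[0.61,0.86,-3.0,0,0,0],[0,0,-3.0,0,0,0],[0,0,-2.0,0,0,0],[0,0,-1.2,0,0,0],[0,0,-0.8,0,0,0],[0,0,0,0,0,0],[0,0,0,0,0,0]],
  ],
)

```text
t: 2.73
tool_pos: [0.5876, -0.1442, 0.1915]
orientation: [3.124, -0.332, 0.002]
force: [0.1, 0.1, -0.3]
opening: 0.093
gripper_force: 0.0
```

>>> arm_command(
  deltas=[
    [[0,0,0,0,0,0],[0,0,0,0,0,0],[0,0,0,0,0,0],[0,0,0,0,0,0],[0,0,0,0,0,0],[0,0,0,0,0,0],[0,0,0,0,0,0],[0,0,0,0,0,0],[0,0,0,0,0,0],[0,0,0,0,0,0]],
  ],
  gripper=-1,
  squeeze=25,
)

```text
t: 3.57
tool_pos: [0.5873, -0.1438, 0.1906]
orientation: [3.124, -0.331, -0.0]
force: [-0.3, -0.1, -0.6]
opening: 0.0309
gripper_force: 0.0
```

>>> arm_command(
  deltas=[
    [[0,0,0,0,0,0],[0,0,0,0,0,0],[0,0,0,0,0,0],[0,0,0,0,0,0],[0,0,0,0,0,0],[0,0,0,0,0,0]],
  ],
)

```text
t: 4.07
tool_pos: [0.5874, -0.1437, 0.1907]
orientation: [-3.124, 0.33, -0.0]
force: [-0.3, 1.3, -0.9]
opening: 0.0141
gripper_force: 25.0
```

>>> arm_command(
  deltas=[
    [[0.05,0.25,0,0,0,0],[0.1,0.49,0,0,0,0],[0.11,0.49,0,0,0,0],[0.1,0.49,0,0,0,0],[0.11,0.49,0,0,0,0],[0.1,0.49,0,0,0,0],[0.11,0.49,0,0,0,0],[0.1,0.49,0,0,0,0],[0.11,0.49,0,0,0,0],[0.1,0.49,0,0,0,0],[0.05,0.25,0,0,0,0],[0,0,0,0,0,0]],
  ],
)

```text
t: 5.07
tool_pos: [0.5979, -0.0937, 0.1906]
orientation: [-3.123, 0.329, 0.0]
force: [-0.8, 2.2, -0.6]
opening: 0.0141
gripper_force: 25.0
```

>>> arm_command(
  deltas=[
    [[0.02,0.1,0,0,0,0],[0.02,0.1,0,0,0,0],[0.02,0.1,0,0,0,0],[0,0,0,0,0,0],[0,0,0,0,0,0]],
  ],
)

```text
t: 5.48
tool_pos: [0.5983, -0.0918, 0.1906]
orientation: [-3.124, 0.331, 0.0]
force: [0.0, -0.7, -1.2]
opening: 0.0139
gripper_force: 25.0
```

>>> arm_command(
  deltas=[
    [[0.02,0.1,0,0,0,0],[0,0,0,0,0,0],[0,0,0,0,0,0]],
  ],
)

```text
t: 5.73
tool_pos: [0.5985, -0.0907, 0.1906]
orientation: [-3.124, 0.331, 0.0]
force: [0.9, -1.1, -1.4]
opening: 0.0145
gripper_force: 25.0
```

>>> arm_command(
  deltas=[
    [[0.01,0.1,0,0,0,0],[0,0,0,0,0,0],[0,0,0,0,0,0]],
  ],
)

```text
t: 5.98
tool_pos: [0.5987, -0.0896, 0.1906]
orientation: [-3.124, 0.33, -0.0]
force: [-0.7, -1.4, -1.3]
opening: 0.0137
gripper_force: 25.0
```

>>> arm_command(
  deltas=[
    [[0.02,0.1,0,0,0,0],[0,0,0,0,0,0],[0,0,0,0,0,0]],
  ],
)

```text
t: 6.23
tool_pos: [0.5988, -0.0886, 0.1906]
orientation: [-3.124, 0.33, 0.0]
force: [0.8, -0.1, -1.4]
opening: 0.0142
gripper_force: 25.0
```

>>> arm_command(
  deltas=[
    [[0.02,0.1,0,0,0,0],[0,0,0,0,0,0],[0,0,0,0,0,0]],
  ],
)

```text
t: 6.48
tool_pos: [0.5989, -0.0883, 0.1906]
orientation: [3.123, -0.331, -0.0]
force: [-1.0, -5.0, -0.6]
opening: 0.0138
gripper_force: 25.0
```

>>> arm_command(
  deltas=[
    [[-0.03,-0.16,0,0,0,0],[-0.04,-0.16,0,0,0,0],[0,0,0,0,0,0],[0,0,0,0,0,0]],
  ],
)

```text
t: 6.82
tool_pos: [0.5984, -0.0906, 0.1906]
orientation: [-3.123, 0.33, -0.0]
force: [0.6, 1.8, -1.2]
opening: 0.014
gripper_force: 25.0
```

>>> arm_command(
  deltas=[
    [[0,0,0.15,0,0,0],[0,0,0.15,0,0,0],[0,0,0.1,0,0,0],[0,0,0.1,0,0,0],[0,0,0,0,0,0]],
  ],
)

```text
t: 7.23
tool_pos: [0.5985, -0.0909, 0.1959]
orientation: [3.124, -0.331, 0.0]
force: [-0.7, -0.3, -3.3]
opening: 0.0135
gripper_force: 25.0
```

>>> arm_command(
  deltas=[
    [[0,0,0.4,0,0,0],[0,0,0.6,0,0,0],[0,0,1,0,0,0],[0,0,1.5,0,0,0],[0,0,1.5,0,0,0],[0,0,1.5,0,0,0],[0,0,1.5,0,0,0],[0,0,1.5,0,0,0],[0,0,1,0,0,0],[0,0,0.5,0,0,0],[0,0,0,0,0,0]],
  ],
)

```text
t: 8.15
tool_pos: [0.599, -0.0911, 0.3077]
orientation: [3.124, -0.331, 0.005]
force: [-0.1, -0.2, -3.5]
opening: 0.0134
gripper_force: 25.0
```

```bash
python3 - <<'E'
from h import *
s=monitor.read_state();print(s["tool_pos"],s["force"])
d=np.array([.209,.978])
m=eyes.camera_model("wrist");im=eyes.read_camera("wrist");cv2.imwrite("pics/w2.png",im);np.save("w2.npy",m,allow_pickle=True)
cv2.imwrite("pics/s2.png",eyes.read_camera("scene")) 
E
```

```text
[ 0.59904954 -0.09109514  0.30772709] [-0.10505991 -0.16677272 -3.50525371]
```

View pics/w2.png

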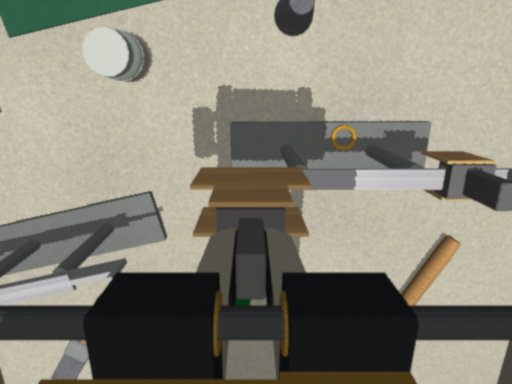

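The carrier is held upright, clear above rail A. Its tab is at (250,255), and rail B's gate end is at lower left (125,265). Now I turn to rail B's heading and stop short of the gate to measure it.

>>> arm_command(
  deltas=[
    [[-0.5,0.8,0,0,0,1],[-0.9,1.5,0,0,0,1.6],[-0.9,1.5,0,0,0,1.8],[-0.9,1.6,0,0,0,1.8],[-0.9,1.6,0,0,0,1.8],[-0.9,1.6,0,0,0,1.8],[-0.9,1.5,0,0,0,1.6],[-0.8,1.2,0,0,0,1],[-0.4,0.8,0,0,0,0.56],[0,0,0,0,0,0],[0,0,0,0,0,0],[0,0,0,0,0,0]],
  ],
)

```text
t: 9.25
tool_pos: [0.5276, 0.0296, 0.3055]
orientation: [3.141, 0.023, -0.0]
force: [0.1, 0.1, -2.9]
opening: 0.0142
gripper_force: 25.0
```

```bash
python3 - <<'E'
from h import *
s=monitor.read_state();print(s["tool_pos"],s["orientation"],s["force"],s["q"])
m=eyes.camera_model("wrist");im=eyes.read_camera("wrist");cv2.imwrite("pics/w3.png",im);np.save("w3.npy",m,allow_pickle=True)
print(proj(m,[[.5275,.098,.17],[.5271,.121,.17],[.528,.069,.17],[.5235,.329,.17]]))
E
```

```text
[0.52756186 0.0295842  0.305481  ] [ 3.14107466e+00  2.31083989e-02 -3.52037279e-05] [ 0.14266077  0.12280702 -2.86542221] [-4.07205467e-02 -8.37858089e-02  1.54905554e+00 -4.35993959e-04
  1.67632450e+00  1.51531643e+00]
[[177.92969312 177.22934214]
 [153.80109534 177.28123617]
 [208.34955814 177.16832316]
 [-64.5139085  177.73313897]]
```

View pics/w3.png

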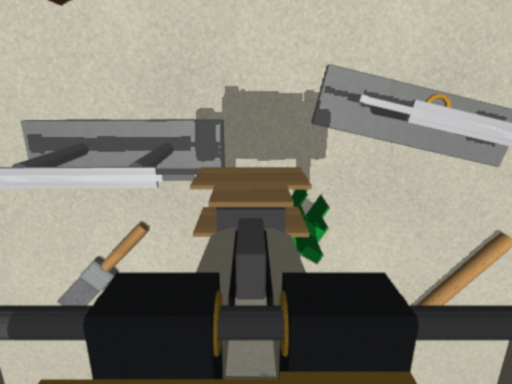

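Rail B's wide head runs at row ≈178, ending at column ≈158; the carrier hides the narrow gate. I'll fit the line and edge from a mask.

```bash
python3 - <<'E'
from h import *
m=np.load("w3.npy",allow_pickle=True).item();im=cv2.imread("pics/w3.png").astype(float)
hsv=cv2.cvtColor(im.astype(np.uint8),cv2.COLOR_BGR2HSV)
print(hsv[165:192,100,2]);print(hsv[178,145:195,2]);print(hsv[172,145:170,2]);print(hsv[185,145:170,2]);print(hsv[181,145:195,2])
# subpixel centre of rail per column: rows edges by threshold
for c in range(10,156,24):
    ok=(hsv[160:195,c,2]>165)&(hsv[160:195,c,1]<18);r=np.nonzero(ok)[0]+160
    print(c,r.min(),r.max(),ray(m,[(c,(r.min()+r.max())/2)],.17)[0].round(4))
E
```

```text
[127 121 133 182 199 200 197 194 195 199 207 213 214 214 215 211 206 200
 197 196 197 198 197 194 193 194 190]
[215 214 214 214 216 215 214 215 215 216 215 213 211 212 212 210 193 144
 119 118 118 118 117 118 117 118 118 118 118 118 117 117 118 117 118 117
 118 117 117 117 118 117 117 117 118 118 117 115 111 101]
[200 199 200 201 201 201 200 201 200 190 154  97  77  81  80  80  80  80
  80  81  81  80  80  80  81]
[202 202 203 203 202 203 203 204 203 203 200 176 127 146 180 189 189 187
 185 185 188 191 192 191 192]
[208 209 208 208 209 210 209 209 210 208 200 174 158 184 197 199 197 189
 174 169 170 171 170 170 169 171 175 178 177 179 179 181 181 181 181 182
 182 183 182 182 180 180 178 176 174 171 157 124 102  98]
10 169 188 [0.5238 0.2582 0.17  ]
34 169 188 [0.5242 0.2353 0.17  ]
58 169 188 [0.5245 0.2125 0.17  ]
82 169 188 [0.5249 0.1896 0.17  ]
106 168 188 [0.5257 0.1666 0.17  ]
130 168 187 [0.5265 0.1437 0.17  ]
154 168 187 [0.5269 0.1208 0.17  ]
```

>>> arm_command(
  deltas=[
    [[0,0.5,0,0,0,0.1],[0,0.9,0,0,0,0],[0,1.1,0,0,0,0],[0,1.2,0,0,0,0],[0,1.1,0,0,0,0],[0,0.9,0,0,0,0],[0,0.7,0,0,0,0],[0,0.35,0,0,0,0],[0,0,0,0,0,0],[0,0,0,0,0,0],[0,0,0,0,0,0]],
  ],
)

```text
t: 10.22
tool_pos: [0.5274, 0.0973, 0.3057]
orientation: [3.141, 0.026, 0.0]
force: [0.3, -0.5, -3.5]
opening: 0.0139
gripper_force: 25.0
```

```bash
python3 - <<'E'
from h import *
s=monitor.read_state();print(s["tool_pos"],s["orientation"],s["force"])
m=eyes.camera_model("wrist");im=eyes.read_camera("wrist");np.save("w4.npy",m,allow_pickle=True)
m1=np.load("w1.npy",allow_pickle=True).item()
cv2.imwrite("pics/w4.png",im)
hsv=cv2.cvtColor(im,cv2.COLOR_BGR2HSV)
# rail yaw/lateral from w4 (left part), and rail A yaw from w1, sub-pixel via mask row sums
P=[]
for c in range(20,185,3):
    col=hsv[160:200,c]; ok=(col[:,2]>150)&(col[:,1]<18); r=np.nonzero(ok)[0]
    if len(r)>15:P.append((c,r.min()+160,r.max()+160))
P=np.array(P);print(P[::6])
w=ray(m,np.c_[P[:,0],P[:,1:].mean(1)],.17);k=np.polyfit(w[:,1],w[:,0],1);print(np.degrees(np.arctan(-k[0])),np.polyval(k,.097))
E
```

```text
[0.52739896 0.09725797 0.3056625 ] [3.14124405e+00 2.63718961e-02 1.21994926e-04] [ 0.33786399 -0.4543836  -3.47609187]
[[ 44 169 188]
 [ 62 169 188]
 [ 80 169 188]
 [ 98 169 188]
 [116 169 188]
 [134 169 188]
 [152 169 188]]
0.9330841594005528 0.5269415172649374
```

View pics/w4.png

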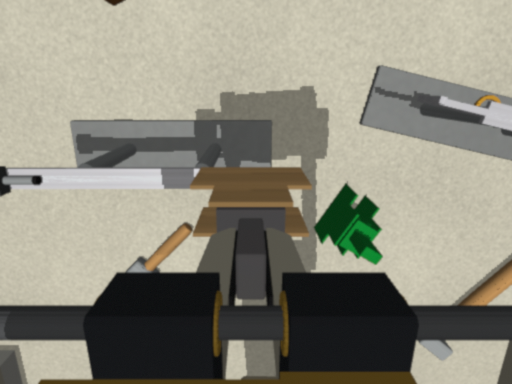

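The carrier hangs over the gate, in line with rail B (row 178). The nose tip is at about (38,180). Lowering.

>>> arm_command(
  deltas=[
    [[0,0,-0.7,0,0,0],[0,0,-1.3,0,0,0],[0,0,-1.5,0,0,0],[0,0,-1.5,0,0,0],[0,0,-1.5,0,0,0],[0,0,-1.0,0,0,0],[0,0,-0.6,0,0,0],[0,0,-0.4,0,0,0],[0,0,0,0,0,0],[0,0,0,0,0,0]],
  ],
)

```text
t: 11.1
tool_pos: [0.5276, 0.0975, 0.221]
orientation: [-3.141, -0.027, -0.001]
force: [0.0, -0.8, -3.0]
opening: 0.014
gripper_force: 25.0
```

>>> arm_command(
  deltas=[
    [[0,0,-0.2,0,0,0],[0,0,-0.2,0,0,0],[0,0,-0.2,0,0,0],[0,0,-0.2,0,0,0],[0,0,0,0,0,0]],
  ],
)

```text
t: 11.52
tool_pos: [0.5271, 0.0976, 0.2122]
orientation: [3.141, 0.027, -0.001]
force: [-0.1, 0.4, -3.4]
opening: 0.014
gripper_force: 25.0
```

>>> arm_command(
  deltas=[
    [[0,0,-0.2,0,0,0],[0,0,-0.2,0,0,0],[0,0,-0.2,0,0,0],[0,0,-0.2,0,0,0],[0,0,0,0,0,0]],
  ],
)

```text
t: 11.93
tool_pos: [0.527, 0.0975, 0.2039]
orientation: [3.141, 0.027, -0.001]
force: [-0.5, -0.1, -2.8]
opening: 0.0137
gripper_force: 25.0
```

>>> arm_command(
  deltas=[
    [[0,0,-0.2,0,0,0],[0,0,-0.2,0,0,0],[0,0,-0.2,0,0,0],[0,0,-0.2,0,0,0],[0,0,-0.2,0,0,0],[0,0,0,0,0,0],[0,0,0,0,0,0]],
  ],
)

```text
t: 12.52
tool_pos: [0.5272, 0.0976, 0.1944]
orientation: [3.141, 0.027, -0.001]
force: [0.3, -0.1, -3.5]
opening: 0.0141
gripper_force: 25.0
```

>>> arm_command(
  deltas=[
    [[0,0,-0.1,0,0,0],[0,0,-0.1,0,0,0],[0,0,0,0,0,0],[0,0,0,0,0,0]],
  ],
)

```text
t: 12.85
tool_pos: [0.5273, 0.0976, 0.1926]
orientation: [3.141, 0.027, -0.0]
force: [0.3, 0.8, -2.6]
opening: 0.0134
gripper_force: 25.0
```

>>> arm_command(
  deltas=[
    [[0,0,-0.1,0,0,0],[0,0,0,0,0,0],[0,0,0,0,0,0]],
  ],
)

```text
t: 13.1
tool_pos: [0.5273, 0.0975, 0.1916]
orientation: [3.141, 0.027, -0.0]
force: [0.4, 0.0, -3.5]
opening: 0.0136
gripper_force: 25.0
```

>>> arm_command(
  deltas=[
    [[0,0,-0.08,0,0,0],[0,0,0,0,0,0],[0,0,0,0,0,0]],
  ],
)

```text
t: 13.35
tool_pos: [0.5273, 0.0976, 0.1908]
orientation: [3.141, 0.027, -0.0]
force: [0.2, 1.1, -3.4]
opening: 0.0137
gripper_force: 25.0
```

>>> arm_command(
  deltas=[
    [[0,0,-0.05,0,0,0],[0,0,0,0,0,0],[0,0,0,0,0,0]],
  ],
)

```text
t: 13.6
tool_pos: [0.5275, 0.0976, 0.1906]
orientation: [-3.141, -0.027, -0.001]
force: [-0.7, -0.0, -0.1]
opening: 0.014
gripper_force: 25.0
```

>>> arm_command(
  deltas=[
    [[0,0.3,0,0,0,0],[-0.01,0.4,0,0,0,0],[0,0.4,0,0,0,0],[-0.01,0.4,0,0,0,0],[-0.01,0.5,0,0,0,0],[-0.01,0.5,0,0,0,0],[-0.01,0.5,0,0,0,0],[0,0,0,0,0,0]],
  ],
)

```text
t: 14.27
tool_pos: [0.5269, 0.1289, 0.1906]
orientation: [-3.141, -0.028, -0.001]
force: [0.5, 2.0, 0.5]
opening: 0.014
gripper_force: 25.0
```

>>> arm_command(
  deltas=[
    [[-0.01,0.5,0,0,0,0],[-0.01,0.8,0,0,0,0],[-0.02,0.9,0,0,0,0],[-0.01,0.9,0,0,0,0],[-0.02,0.9,0,0,0,0],[-0.01,0.9,0,0,0,0],[-0.02,0.9,0,0,0,0],[-0.01,0.9,0,0,0,0],[-0.02,0.9,0,0,0,0],[-0.01,0.9,0,0,0,0],[-0.01,0.5,0,0,0,0],[0,0,0,0,0,0]],
  ],
)

```text
t: 15.27
tool_pos: [0.5253, 0.2194, 0.1906]
orientation: [-3.14, -0.029, -0.001]
force: [-0.4, 2.9, 3.6]
opening: 0.0141
gripper_force: 25.0
```

>>> arm_command(
  deltas=[
    [[-0.01,0.4,0,0,0,0],[-0.01,0.4,0,0,0,0],[-0.01,0.3,0,0,0,0],[0,0.3,0,0,0,0],[0,0.2,0,0,0,0],[0,0.2,0,0,0,0],[-0.01,0.2,0,0,0,0],[0,0.2,0,0,0,0],[0,0,0,0,0,0]],
  ],
)

```text
t: 16.02
tool_pos: [0.5252, 0.2394, 0.1906]
orientation: [3.141, 0.026, 0.001]
force: [0.3, -3.7, 5.5]
opening: 0.0141
gripper_force: 25.0
```

>>> arm_command(
  deltas=[
    [[0,0,0.08,0,0,0],[0,0,0,0,0,0],[0,0,0,0,0,0]],
  ],
)

```text
t: 16.27
tool_pos: [0.5246, 0.2398, 0.1906]
orientation: [-3.141, -0.027, 0.001]
force: [-0.8, -1.3, -0.0]
opening: 0.0138
gripper_force: 25.0
```

>>> arm_command(
  deltas=[
    [[-0.01,0.3,0,0,0,0],[-0.01,0.3,0,0,0,0],[-0.01,0.3,0,0,0,0],[-0.01,0.3,0,0,0,0],[0,0.3,0,0,0,0],[0,0.2,0,0,0,0],[-0.01,0.2,0,0,0,0],[0,0,0,0,0,0],[0,0,0,0,0,0]],
  ],
)

```text
t: 17.02
tool_pos: [0.5244, 0.2587, 0.191]
orientation: [3.141, 0.027, -0.0]
force: [1.1, -0.2, -3.4]
opening: 0.0138
gripper_force: 25.0
```

>>> arm_command(
  deltas=[
    [[0,0.2,-0.03,0,0,0],[0,0.2,0,0,0,0],[-0.01,0.2,0,0,0,0],[0,0.2,0,0,0,0],[0,0.1,0,0,0,0],[0,0,0,0,0,0],[0,0,0,0,0,0]],
  ],
)

```text
t: 17.6
tool_pos: [0.5243, 0.2676, 0.1908]
orientation: [3.141, 0.027, -0.0]
force: [-0.1, -0.3, -3.8]
opening: 0.0136
gripper_force: 25.0
```

>>> arm_command(
  deltas=[
    [[0,0.1,0,0,0,0],[0,0.1,0,0,0,0],[0,0,0,0,0,0],[0,0,0,0,0,0]],
  ],
)

```text
t: 17.93
tool_pos: [0.5244, 0.2696, 0.1909]
orientation: [-3.141, -0.027, -0.0]
force: [0.3, 0.3, -2.9]
opening: 0.0136
gripper_force: 25.0
```

>>> arm_command(
  deltas=[
    [[-0.01,0.1,0,0,0,0],[0,0.1,0,0,0,0],[0,0,0,0,0,0],[0,0,0,0,0,0]],
  ],
)

```text
t: 18.27
tool_pos: [0.5243, 0.2716, 0.1908]
orientation: [3.141, 0.027, -0.0]
force: [0.7, 0.2, -2.6]
opening: 0.0137
gripper_force: 25.0
```

>>> arm_command(
  deltas=[
    [[0,0.1,0,0,0,0],[0,0.1,0,0,0,0],[0,0,0,0,0,0],[0,0,0,0,0,0]],
  ],
)

```text
t: 18.6
tool_pos: [0.5242, 0.2736, 0.1908]
orientation: [3.141, 0.027, -0.0]
force: [-0.3, 0.3, -3.1]
opening: 0.0138
gripper_force: 25.0
```

>>> arm_command(
  deltas=[
    [[0,0.1,0,0,0,0],[0,0,0,0,0,0],[0,0,0,0,0,0]],
  ],
)

```text
t: 18.85
tool_pos: [0.5243, 0.2746, 0.1908]
orientation: [3.141, 0.027, 0.0]
force: [0.1, 0.9, -2.5]
opening: 0.0139
gripper_force: 25.0
```

>>> arm_command(
  deltas=[
    [[0,0.1,0,0,0,0],[0,0,0,0,0,0],[0,0,0,0,0,0]],
  ],
)

```text
t: 19.1
tool_pos: [0.5243, 0.2756, 0.1908]
orientation: [-3.141, -0.027, 0.0]
force: [-0.1, 0.2, -3.8]
opening: 0.0138
gripper_force: 25.0
```

>>> arm_command(
  deltas=[
    [[0,0.1,0,0,0,0],[0,0,0,0,0,0],[0,0,0,0,0,0]],
  ],
)

```text
t: 19.35
tool_pos: [0.5243, 0.2762, 0.1908]
orientation: [3.141, 0.026, -0.0]
force: [-0.1, -2.5, -2.6]
opening: 0.0141
gripper_force: 25.0
```

>>> arm_command(
  deltas=[
    [[0,0.07,0,0,0,0],[0,0,0,0,0,0],[0,0,0,0,0,0]],
  ],
)

```text
t: 19.6
tool_pos: [0.5243, 0.2763, 0.1908]
orientation: [3.14, 0.026, -0.0]
force: [-0.9, -6.2, -1.2]
opening: 0.014
gripper_force: 25.0
```

>>> arm_command(
  deltas=[
    [[0,0.07,0,0,0,0],[0,0,0,0,0,0],[0,0,0,0,0,0]],
  ],
)

```text
t: 19.85
tool_pos: [0.5243, 0.2763, 0.1909]
orientation: [3.139, 0.025, -0.001]
force: [-0.9, -7.9, -0.6]
opening: 0.0137
gripper_force: 25.0
```

>>> arm_command(
  deltas=[
    [[0,0,0,0,0,0],[0,0,0,0,0,0],[0,0,0,0,0,0],[0,0,0,0,0,0]],
  ],
)

```text
t: 20.18
tool_pos: [0.5243, 0.2763, 0.1908]
orientation: [3.139, 0.025, -0.001]
force: [-1.4, -8.6, -0.7]
opening: 0.0137
gripper_force: 25.0
```

>>> arm_command(
  deltas=[
    [[0,0,0,0,0,0],[0,0,0,0,0,0],[0,0,0,0,0,0],[0,0,0,0,0,0],[0,0,0,0,0,0],[0,0,0,0,0,0],[0,0,0,0,0,0],[0,0,0,0,0,0],[0,0,0,0,0,0],[0,0,0,0,0,0]],
  ],
)

```text
t: 21.02
tool_pos: [0.5243, 0.2764, 0.1908]
orientation: [3.139, 0.025, -0.001]
force: [-1.4, -8.6, -0.4]
opening: 0.0137
gripper_force: 25.0
```

>>> arm_command(
  deltas=[
    [[0,-0.06,0,0,0,0],[0,-0.04,-0.02,0,0,0],[0,0,0,0,0,0],[0,0,0,0,0,0]],
  ],
)

```text
t: 21.35
tool_pos: [0.5243, 0.2763, 0.1908]
orientation: [3.14, 0.026, -0.0]
force: [-1.1, -6.5, -0.1]
opening: 0.014
gripper_force: 25.0
```

>>> arm_command(
  deltas=[
    [[0,0,0,0,0,0],[0,0,0,0,0,0],[0,0,0,0,0,0],[0,0,0,0,0,0],[0,0,0,0,0,0],[0,0,0,0,0,0],[0,0,0,0,0,0]],
  ],
  gripper=-0.14,
)

```text
t: 21.93
tool_pos: [0.5243, 0.2771, 0.1907]
orientation: [-3.141, -0.027, -0.0]
force: [1.3, 0.4, 0.6]
opening: 0.0399
gripper_force: 0.0
```

Released; rise straight up and check.

>>> arm_command(
  deltas=[
    [[0,-0.05,0.5,0,0,0],[0,0,1,0,0,0],[0,0,1.5,0,0,0],[0,0,2,0,0,0],[0,0,2,0,0,0],[0,0,2,0,0,0],[0,0,2,0,0,0],[0,0,1,0,0,0],[0,0,0,0,0,0],[0,0,0,0,0,0]],
  ],
)

```text
t: 22.77
tool_pos: [0.5246, 0.2766, 0.3112]
orientation: [-3.141, -0.027, -0.002]
force: [-0.5, -0.7, -0.0]
opening: 0.0399
gripper_force: 0.0
```

```bash
python3 - <<'E'
from h import *
print(monitor.read_state()["tool_pos"])
im=eyes.read_camera("wrist");sc=eyes.read_camera("scene")
a=cv2.resize(im[60:260,60:400],(800,470));b=cv2.resize(sc[100:280,100:400],(200,120))
cv2.imwrite("pics/f.png",np.vstack([a,np.hstack([b,np.zeros((120,600,3),np.uint8)])]))
E
```

```text
[0.52458432 0.27656859 0.31115253]
```

View pics/f.png

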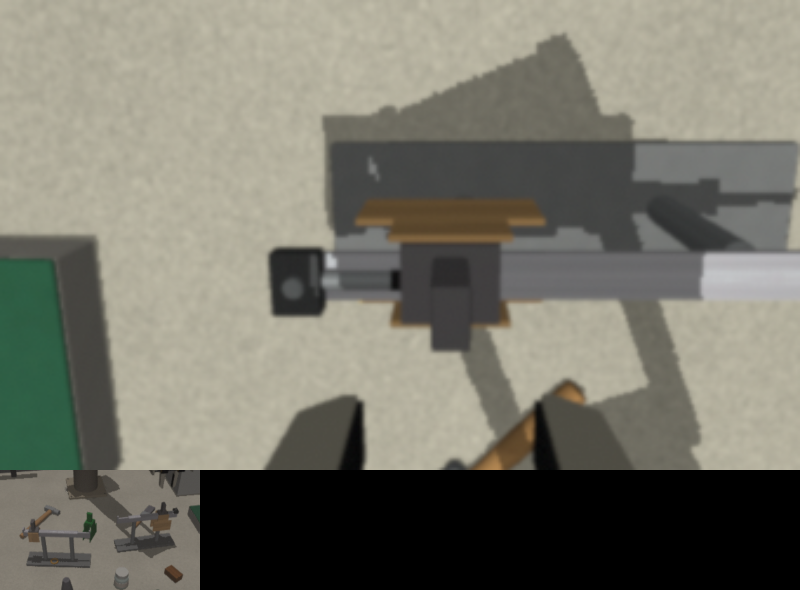

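The carrier hangs on rail B with its roof's left edge (400,282) against the black nose tip (395,282). The gripper is clear. The small carrier is still on rail A.

```bash
python3 -c "
from plant import ticket;print(ticket.close_job())"
```

```text
the job is handed in; nothing more can be done
None
```

The large carrier hangs on the next rail touching the nose of the home stop, pressed there with about 8 to 8.6 N for just over a second and then released; the job was handed in at about 23 s, and I saw no verdict.

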